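Set up the prep counter for opening

ROBOT

A 6-joint arm with a two-finger parallel gripper is mounted at the origin on the work surface. World frame = base frame: x ahead of the robot, y to its left, z up, the work surface at z = 0. Lengths are in mm, angles in rad, forces in N, time in s.
With the tool pointing down it reaches from about 250 to 775 mm from the base axis. Payload 4 kg.
Tool frame: the origin (TCP) lies on the centre line of the jaws, within the pads' length; the fingertips stand 8 mm ahead of it and the grasp point (between the pads) lies 11 mm behind it; z points along the fingers, x is the direction in which the jaws open and shut, and the axes are right-handed (so a half turn about z gives the same grasp; the last joint's range is limited). The gripper opens to 85 mm and grips with 20 to 120 N. Pads are 22 mm wide; open, the fingers measure 114 mm over their backs; the gripper's body (76 mm by 85 mm) begins 54 mm behind the grasp point. The pads swing forward as they close: fully open they stand 13 mm farther back than shut.
Start: joints at [1.216, 0.087, 1.371, -0, 1.684, -0.103], TCP at [137.039, 532.67, 239.341] pointing down, gripper open.
Joint ranges: [-3.1, 3.1], [-0.76, 2.03], [0.27, 2.55], [-1.08, 4.22], [0.17, 2.65], [-2.57, 2.57]. Speed limits (rad/s): [2.79, 2.79, 3.14, 3.14, 3.14, 3.14].

INTERFACE

Orientations are given as a unit quaternion [w, x, y, z].
In Python, from cell import get_obs, camera, hand_in gives the robot as it stands. The module is installed in compiled form; this text tells all that it offers.
- The arm moves only by the shell command python3 -m jog 'ROWS'. ROWS is JSON, a list that holds one entry, the list of rows, each a list of 5 numbers: the shift along the tool's x, y, z in units of 40 mm (1.0 is 40 mm), then the turn about the tool's z in rad, then the finger opening in mm, from 0 to 85.4. A call has 1 to 20 rows; each row is the pose to reach, as a shift and turn from the pose commanded when the call began, along the tool's axes at that moment; what a row does not reach only later rows make up. A row lasts 1/10 s, in which the tool goes at most 50 mm and 8.59 degrees, less where a joint would pass 70% of its speed; a pose out of reach is approached as far as the arm can. A call with a gripper value outside its range is refused whole. The fingers move at their own pace and stop on an object; the grip force is fixed at half the most. Time passes only in rows, so rows that repeat a pose let the fingers close. It gives the time, the measured TCP pose, the force and the opening at its end, in the units of the state.
- get_obs(): the state, without advancing time (a new reading comes with each control period).
- camera(name): name is "side" or "top"; returns a dict with "img" (400x640x3 uint8, red, green, blue), "intrinsics" (3x3 intrinsics, pixels), "pose" (4x4, takes a point from camera to world coordinates). Camera axes: x right, y up, looking along -z (the intrinsics and any distortion apply to the point x, -y, -z); pixel columns grow to the right and rows downward; lengths in mm; the calibration is good to about 2 mm. A picture is of the moment at which its call begins. There is no depth.
- hand_in(): hands the job in, once; it reports no verdict.
The state is a dict: "time_s": time; "joints": joint angles; "qvel": joint speeds; "effort": joint torques, N m; "eef_pos": TCP position; "eef_rot": TCP orientation; "force": force on the tool from outside, world axes, zero at the start; "wrist_torque": the same for the moment, N m; "opening": opening from 0.0 (shut) to 1.0 (fully open).
Only numpy, scipy, OpenCV 4.12 (cv2) and the standard library are available. Lean on these libraries where they do the work, as an engineer would, in place of code of your own. Each camera call takes 0.05 s, during which the arm holds its last target.

TASK

Set up the prep counter for opening: on the grey board, stand the clay bowl on the copper disc, put the green-labelled pot to the left of the bowl and the yellow-labelled pot to its right (as the robot sees it looking forward), both squared up with the board, in one line with the bowl along the middle of the board's length, each with a gap of about 3 cm to the bowl. Set the red-labelled pot squarely on top of the yellow-labelled one, and lay the brass-lidded tin on the sloped rack, on its base, so that it slides down to rest against the stop. Leave the blue-labelled pot and the amber glass jar where they stand.

Things in the scene. Friction and masses are not known exactly. Their poses are not given: they have to be found in the camera images.
- bowl_center (a point): centre (half-way up) of the terracotta clay bowl: loose, open-topped, round, 50 mm high, 64 mm outside diameter over its straight upper part (from 14 mm up to the rim), narrowing to 48 mm at the foot, wall 5 mm. z axis up. Starts upright on the table
- green_pot_center (a point): centre (half-way up) of the green-labelled pot: a loose square lidded plastic pot, 58 x 58 mm, 46 mm high, green body, white lid with a green square label on top; flat top, stackable. z axis up, x and y along its sides. Starts upright on the table
- yellow_pot_center (a point): centre (half-way up) of the yellow-labelled pot: a loose square lidded plastic pot, 58 x 58 mm, 46 mm high, yellow body, white lid with a yellow square label on top; flat top, stackable. z axis up, x and y along its sides. Starts upright on the table
- red_pot_center (a point): centre (half-way up) of the red-labelled pot: a loose square lidded plastic pot, 58 x 58 mm, 46 mm high, red body, white lid with a red square label on top; flat top, stackable. z axis up, x and y along its sides. Starts upright on the table
- tin_center (a point): centre (half-way up) of the tin: a loose closed steel box with a brass-coloured lid, 60 mm long (its x axis), 44 mm wide (its y axis), 36 mm high (z axis up). Starts on its base on the table
- blue_pot_center (a point): centre (half-way up) of the blue-labelled pot: a loose square lidded plastic pot, 58 x 58 mm, 46 mm high, blue body, white lid with a blue square label on top; flat top, stackable. z axis up, x and y along its sides. Starts upright on the table. To be left alone (it may not be shifted by 30 mm or more)
- jar_center (a point): centre (half-way up) of the squat amber glass jar with a grey steel lid: loose, round, 54 mm diameter, 54 mm high. To be left alone (it may not be shifted by 30 mm or more)
- board: the fixed grey layout board, 140 mm (its x axis) by 300 mm (its y axis), 10 mm thick; origin at the centre of its underside, z axis up. Its x axis points away from the robot, its y axis to the robot's left, both within about 15 degrees. A flush copper disc of 76 mm diameter marks its middle, directly above the origin
- rack: fixed sloped rack; origin on the table under its middle, z up, x axis points uphill, away from the robot (within 15 deg). White slippery chute, 24 deg to level, surface 68 mm high above the origin, 180 mm long along the slope, 118 mm wide between 8 mm high rails. Black stop, 20 mm high, square to the slope, inner face 84 mm downhill of the middle. High end 105 mm up. The tin slides down when let go
Not all that is in view belongs to the job. Leave any purple look-alike of the part that bears yellow_pot_center alone. Leave any purple look-alike of the part that bears tin_center alone.

How it is judged (in metres and radians):
At the end, for the whole second after the job is handed in: Bowl within 12 mm of the disc's centre; green left, yellow right: centres 76-106 mm from its centre, within 15 mm of the board's midline, within 15 deg of square; red on yellow within 12 mm and 15 deg; tin on its base within 10 mm of the stop; all upright, still; blue pot, jar within 30 mm (horizontal distance between bowl_center and board below 0.012 m and angle between each of bowl_center, green_pot_center, yellow_pot_center, red_pot_center's own z axis and vertical below 0.12 rad and z of bowl_center in the frame of board between 0.028 and 0.042 m and y of green_pot_center in the frame of board between 0.05 and 0.13 m and x of green_pot_center in the frame of board between -0.015 and 0.015 m and horizontal distance between green_pot_center and bowl_center between 0.076 and 0.106 m and z of green_pot_center in the frame of board between 0.027 and 0.04 m and (angle between the x axis of green_pot_center and the x axis of board, either way round below 0.26 rad or angle between the x axis of green_pot_center and the y axis of board, either way round below 0.26 rad) and y of yellow_pot_center in the frame of board between -0.13 and -0.05 m and x of yellow_pot_center in the frame of board between -0.015 and 0.015 m and horizontal distance between yellow_pot_center and bowl_center between 0.076 and 0.106 m and z of yellow_pot_center in the frame of board between 0.027 and 0.04 m and (angle between the x axis of yellow_pot_center and the x axis of board, either way round below 0.26 rad or angle between the x axis of yellow_pot_center and the y axis of board, either way round below 0.26 rad) and horizontal distance between red_pot_center and yellow_pot_center below 0.012 m and z of red_pot_center in the frame of yellow_pot_center between 0.04 and 0.052 m and (angle between the x axis of red_pot_center and the x axis of yellow_pot_center, either way round below 0.26 rad or angle between the x axis of red_pot_center and the y axis of yellow_pot_center, either way round below 0.26 rad) and x of tin_center in the frame of rack between -0.08 and -0.046 m and y of tin_center in the frame of rack between -0.048 and 0.048 m and z of tin_center in the frame of rack between 0.048 and 0.078 m and angle between tin_center's own z axis and vertical between 0.3 and 0.54 rad and distance of each of blue_pot_center, jar_center from where it was at the start of the episode below 0.03 m and linear speed of each of bowl, green_pot, yellow_pot, red_pot, tin below 0.02 m/s); the robot touches nothing.
It fails at once if the blue-labelled pot is shifted by 30 mm or more (distance of blue_pot_center from where it was at the start of the episode above 0.03 m).
It fails at once if the amber jar is shifted by 30 mm or more (distance of jar_center from where it was at the start of the episode above 0.03 m).
It also fails if it takes over 125 s, if anything falls off the work surface, if the arm or the gripper's body presses on something with over 40 N, if the wrist force passes 120 N, or if a joint passes its speed limit or range.

## Working session

There is one attempt and no reset: what is moved stays moved. The work goes in short steps, Python scripts to look and compute and a shell command to move; the robot and the scene stay as the last step left them, time stands still between calls to the robot, and variables do not carry over. Pictures are saved under pics/ and viewed, and the job is handed in when it is done.

```bash
mkdir -p pics; python3 - <<'E'
from cell import *
import cv2, numpy as np
np.set_printoptions(precision=4,suppress=True)
o=get_obs(); print(o)
for n in("top","side"):
    c=camera(n); cv2.imwrite(f"pics/{n}0.png",c["img"][:,:,::-1]); print(n,c["intrinsics"],c["pose"],[k for k in c])
E
```

```text
{'time_s': 0.0, 'joints': array([ 1.2159,  0.088 ,  1.3723,  0.    ,  1.6836, -0.1031]), 'qvel': array([ 0.0005,  0.0005, -0.0014,  0.0004,  0.0002, -0.0002]), 'effort': array([  0.0003, -35.187 , -31.3269,  -0.    ,   0.0109,   0.    ]), 'eef_pos': array([136.8497, 532.1963, 238.1088]), 'eef_rot': array([ 0.0006,  0.7903,  0.6127, -0.001 ]), 'force': array([-0.0132,  0.542 ,  1.1003]), 'wrist_torque': array([ 0.0091, -0.039 , -0.0819]), 'opening': 1.0052376531433702}
top [[492.6493   0.     317.7335]
 [  0.     492.6493 191.3483]
 [  0.       0.       1.    ]] [[  -0.0074    0.9982   -0.0598  373.6484]
 [  -0.9998   -0.0085   -0.0176   -0.0665]
 [  -0.0181    0.0597    0.9981 1291.2335]
 [   0.        0.        0.        1.    ]] ['img', 'intrinsics', 'pose']
side [[422.8059   0.     315.0236]
 [  0.     422.8059 201.7764]
 [  0.       0.       1.    ]] [[ -0.997    0.0621  -0.0454 392.5683]
 [ -0.0758  -0.6898   0.72   803.1871]
 [  0.0134   0.7213   0.6925 854.5279]
 [  0.       0.       0.       1.    ]] ['img', 'intrinsics', 'pose']
```

View pics/top0.png

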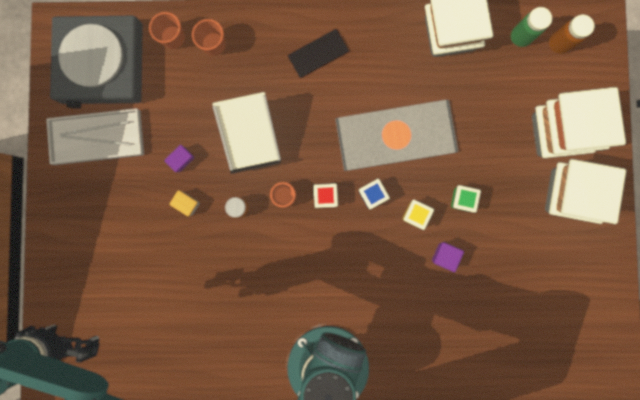

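View pics/side0.png

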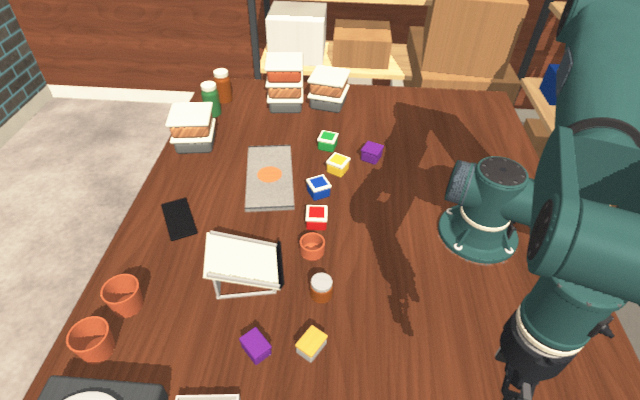

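The top view shows the tin at about (184,203), jar (235,207), bowl (283,195), then the red (326,195), blue (374,194), yellow (419,214) and green (467,199) pots. The board disc is at (397,136) and the rack at (246,132). The purple decoys are at (178,159) and (449,257). Next I'll enlarge these areas.

```bash
python3 - <<'E'
import cv2
i=cv2.imread("pics/top0.png")
for n,(x,y,w,h) in dict(a=(155,80,160,150),b=(310,85,180,140)).items():
    c=cv2.resize(i[y:y+h,x:x+w],None,fx=4,fy=4,interpolation=cv2.INTER_CUBIC)
    for k in range(0,w,20):
        cv2.putText(c,str(x+k),(4*k,8),0,.3,(255,255,255));cv2.line(c,(4*k,8),(4*k,14),(255,255,255))
    for k in range(0,h,20):
        cv2.putText(c,str(y+k),(0,4*k+4),0,.3,(255,255,255))
    cv2.imwrite(f"pics/top0{n}.png",c)
E
```

```text
(no output)
```

View pics/top0a.png

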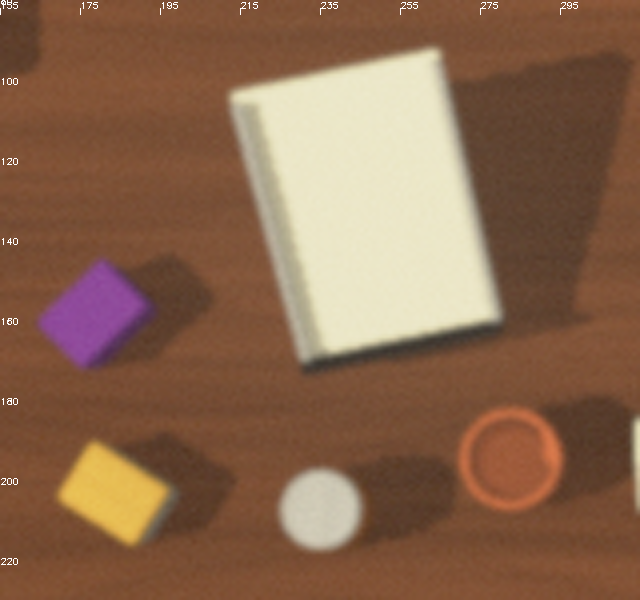

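View pics/top0b.png

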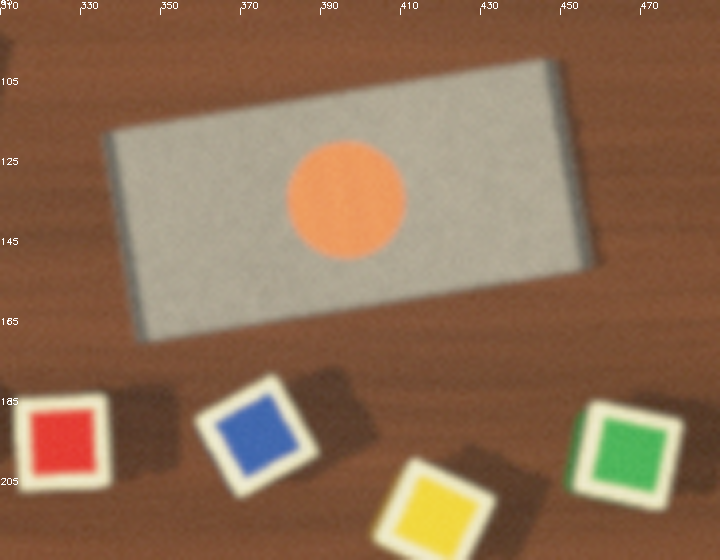

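```bash
cat > h.py <<'E'
import numpy as np, cv2
from cell import *
np.set_printoptions(precision=3,suppress=True)
def toworld(c,uv,z):
    K=c["intrinsics"];P=c["pose"];uv=np.atleast_2d(uv).astype(float)
    d=np.c_[(uv[:,0]-K[0,2])/K[0,0],-(uv[:,1]-K[1,2])/K[1,1],-np.ones(len(uv))]@P[:3,:3].T
    t=(z-P[2,3])/d[:,2]; return (P[:3,3]+d*t[:,None])[:,:2]
def proj(c,X):
    K=c["intrinsics"];P=c["pose"]
    p=(np.atleast_2d(X)-P[:3,3])@P[:3,:3]
    return np.c_[K[0,2]+K[0,0]*p[:,0]/-p[:,2],K[1,2]+K[1,1]*p[:,1]/p[:,2]]
# hue ranges (opencv), s,v mins
COL=dict(red=((0,170,120),(6,255,255)),blue=((105,120,80),(118,255,255)),yellow=((25,150,120),(34,255,255)),green=((50,110,80),(75,255,255)),tin=((17,120,120),(25,255,255)),disc=((8,120,200),(16,190,255)))
def blob(c,col,z,box,S=4):
    x,y,w,h=box
    im=cv2.resize(c["img"][y:y+h,x:x+w],None,fx=S,fy=S,interpolation=cv2.INTER_CUBIC)
    hsv=cv2.cvtColor(im,cv2.COLOR_RGB2HSV)
    lo,hi=COL[col]; m=cv2.inRange(hsv,lo,hi)
    cs,_=cv2.findContours(m,cv2.RETR_EXTERNAL,cv2.CHAIN_APPROX_NONE)
    if not cs: return None
    k=max(cs,key=cv2.contourArea)[:,0,:]
    uv=(k+.5)/S-.5+[x,y]
    W=toworld(c,uv,z); r=cv2.minAreaRect(W.astype(np.float32))
    return uv.mean(0),np.array(r[0]),np.array(r[1]),r[2]
E
python3 - <<'E'
from h import *
c=camera("top");
for col,z,b in [("red",46,(305,175,45,40)),("blue",46,(350,175,50,40)),("yellow",46,(395,190,50,50)),("green",46,(445,178,45,45)),("tin",36,(160,185,45,40)),("disc",10,(370,110,60,60))]:
    print(col,*blob(c,col,z,b))
print("bowl",toworld(c,[[282.8,194.7]],50),"jar",toworld(c,[[235,207.3]],54))
print("board",toworld(c,[[337,118.3],[447.5,100],[457,152.5],[345.5,170]],10))
print("board0",toworld(c,[[336.5,118.5],[448,99.5],[459,152],[344,171]],10))
# rack surface corners TL TR BR(stop) BL
uv=[[213,103],[265,92.5],[280,160],[230.5,170]]
for p,z in zip(uv,(105,105,32,32)): print(toworld(c,[p],z))
E
```

```text
red [325.347 195.1  ] [438.648   2.709] [34.988 34.636] 2.579279899597168
blue [373.951 193.357] [ 441.899 -119.948] [34.922 34.841] 28.48990821838379
yellow [418.58 214.06] [ 388.916 -231.602] [36.673 37.176] 63.98326110839844
green [467.001 198.269] [ 427.652 -353.621] [35.89  35.508] 76.62263488769531
tin [182.891 202.951] [422.458 367.564] [64.541 48.55 ] 57.97618865966797
disc [396.059 134.504] [ 597.765 -183.678] [73.068 73.273] 89.12943267822266
bowl [[440.319 110.168]] jar [[409.328 230.495]]
board [[ 642.271  -29.513]
 [ 687.528 -319.578]
 [ 548.737 -341.013]
 [ 505.649  -50.355]]
board0 [[ 641.755  -28.195]
 [ 688.84  -320.914]
 [ 549.996 -346.228]
 [ 503.064  -46.416]]
[[663.612 275.7  ]]
[[688.125 148.101]]
[[530.801 118.701]]
[[506.129 246.478]]
```

```bash
cat >> h.py <<'E'
def R2(a): a=np.deg2rad(a); return np.array([[np.cos(a),-np.sin(a)],[np.sin(a),np.cos(a)]])
def boxpts(x,y,z,a,l,w):
    q=np.array([[1,1],[1,-1],[-1,-1],[-1,1]])*[l/2,w/2]
    return np.c_[q@R2(a).T+[x,y],np.full(4,z)]
def draw(c,polys,crop,S,fn):
    x,y,w,h=crop
    im=cv2.resize(c["img"][y:y+h,x:x+w,::-1],None,fx=S,fy=S,interpolation=cv2.INTER_CUBIC)
    for p in polys:
        uv=(proj(c,p)-[x,y]+.5)*S
        cv2.polylines(im,[np.round(uv*8).astype(np.int32)],True,(255,255,0),1,cv2.LINE_AA,3)
    cv2.imwrite(fn,im)
def circ(x,y,z,d):
    t=np.linspace(0,2*np.pi,40)[:-1]; return np.c_[x+d/2*np.cos(t),y+d/2*np.sin(t),np.full(39,z)]
RACK=(597.2,197.3,10.5)
def rackpts():
    x,y,a=RACK;s=np.deg2rad(24);o=[]
    for u in ((-84,90,90,-84),):
        q=np.array([[u[0]*np.cos(s),59],[u[1]*np.cos(s),59],[u[2]*np.cos(s),-59],[u[3]*np.cos(s),-59]])
        o.append(np.c_[q@R2(a).T+[x,y],68+np.array(u)*np.sin(s)])
    return o
BOARD=(597,-184,9)
E
python3 - <<'E'
from h import *
P=[boxpts(438.6,2.7,46,2.6,58,58),boxpts(441.9,-120,46,28.5,58,58),boxpts(388.9,-231.6,46,64,58,58),boxpts(427.6,-353.6,46,76.6,58,58),boxpts(422.5,367.6,36,58,60,44),circ(440.3,110.2,50,64),circ(409.3,230.5,54,54),boxpts(*BOARD[:2],10,9,140,300),circ(*BOARD[:2],10,76)]+rackpts()
c=camera("top"); draw(c,P,(155,80,335,160),2.38,"pics/ot.png")
c=camera("side"); draw(c,P,(190,120,210,260),2.3,"pics/os.png")
E
```

```text
(no output)
```

View pics/ot.png

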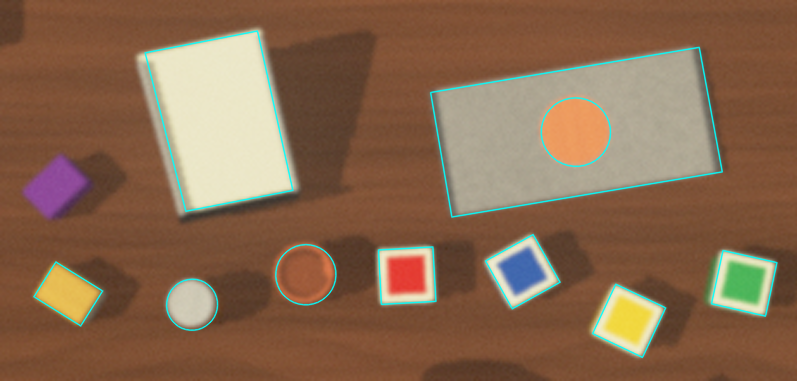

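View pics/os.png

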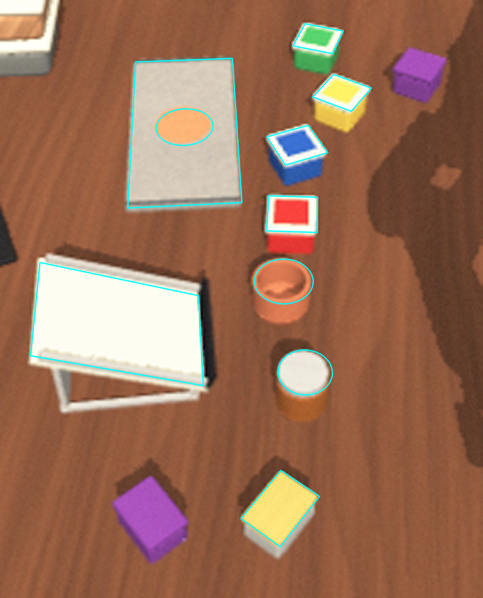

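The overlays match in both views, so the measured poses are good. I'll start with the bowl.

```bash
cat > plan.py <<'E'
import sys
from h import *
def plan(*targets):
    o=get_obs(); w,a,b,d=o["eef_rot"]; phi=np.rad2deg(2*np.arctan2(b,a)); p=o["eef_pos"]
    phi=(phi+180)%360-180
    print("t",round(o["time_s"],2),"p",p,"phi",round(phi,1),"j6",round(o["joints"][5],2),"j1",round(o["joints"][0],2),"open",round(85.4*o["opening"],1),"F",o["force"])
    for x,y,z,f in targets:
        f=np.nan_to_num(f,nan=phi)
        v=R2(-phi)@(np.array([x,y])-p[:2])   # components along phi and phi+90
        t=(phi-f+180)%360-180
        print("->",(x,y,z,f),"row",np.array([v[0]/40,-v[1]/40,(p[2]-z)/40,np.deg2rad(t)]))
if __name__=="__main__":
    plan(*[tuple(float(s) for s in a.split(",")) for a in sys.argv[1:]])
E
python3 plan.py 440.3,110.2,150,9 440.3,110.2,22,9
```

```text
t 0.25 p [136.946 532.457 238.737] phi 75.6 j6 -0.1 j1 1.22 open 85.5 F [-0.937  0.298 -0.279]
-> (440.3, 110.2, 150.0, np.float64(9.0)) row [-8.334  9.975  2.218  1.162]
-> (440.3, 110.2, 22.0, np.float64(9.0)) row [-8.334  9.975  5.418  1.162]
```

```bash
python3 -m jog '[[[-8.334,9.975,2.218,1.162,85],[-8.334,9.975,2.218,1.162,85],[-8.334,9.975,2.218,1.162,85],[-8.334,9.975,2.218,1.162,85],[-8.334,9.975,2.218,1.162,85],[-8.334,9.975,2.218,1.162,85],[-8.334,9.975,2.218,1.162,85],[-8.334,9.975,2.218,1.162,85],[-8.334,9.975,2.218,1.162,85],[-8.334,9.975,2.218,1.162,85],[-8.334,9.975,2.218,1.162,85],[-8.334,9.975,2.218,1.162,85],[-8.334,9.975,2.218,1.162,85],[-8.334,9.975,2.218,1.162,85],[-8.334,9.975,2.218,1.162,85],[-8.334,9.975,2.218,1.162,85]]]'; python3 plan.py 440.3,110.2,22,9
```

```text
time_s: 1.85
eef_pos: [440.1, 111.4, 151.0]
eef_rot: [-0.0, 0.997, 0.079, 0.0]
force: [-0.3, 0.9, -0.1]
opening: 0.993
t 1.85 p [440.052 111.412 150.964] phi 9.1 j6 -0.04 j1 0.12 open 84.8 F [-0.3    0.904 -0.075]
-> (440.3, 110.2, 22.0, np.float64(9.0)) row [0.001 0.031 3.224 0.002]
```

```bash
python3 -m jog '[[[0,0.02,1,0,85],[0,0.02,1.9,0,85],[0,0.02,2.6,0,85],[0,0.02,3.2,0,85],[0,0.02,3.2,0,85],[0,0.02,3.2,0,85],[0,0.02,3.2,0,50],[0,0.02,3.2,0,50],[0,0.02,3.2,0,50],[0,0.02,3.2,0,50],[0,0.02,3.2,0,50],[0,0.02,3.2,0,50],[0,0.02,3.2,0,50],[0,0.02,3.2,0,50],[0,0.02,3.2,0,50]]]'; python3 plan.py
```

```text
time_s: 3.35
eef_pos: [442.6, 110.0, 25.3]
eef_rot: [-0.0, 0.997, 0.078, 0.003]
force: [0.0, 0.4, 6.3]
opening: 0.732
t 3.35 p [442.6   110.022  25.261] phi 9.0 j6 -0.04 j1 0.12 open 62.5 F [0.04  0.379 6.274]
```

```bash
python3 -m jog '[[[0,0,-0.5,0,50],[0,0,-1.2,0,50],[0,0,-2,0,50],[0,0,-2,0,50],[0,0,-2,0,50]]]'; python3 plan.py 597,-184,105,9; python3 - <<'E'
from h import *
c=camera("side"); cv2.imwrite("pics/s1.png",cv2.resize(c["img"][100:350,190:420,::-1],None,fx=2.3,fy=2.3))
c=camera("top"); cv2.imwrite("pics/t1.png",cv2.resize(c["img"][80:280,150:490,::-1],None,fx=2.3,fy=2.3))
E
```

```text
time_s: 3.85
eef_pos: [441.1, 109.7, 103.6]
eef_rot: [-0.0, 0.997, 0.078, 0.001]
force: [0.1, -0.4, -2.8]
opening: 0.736
t 3.85 p [441.1   109.681 103.603] phi 9.0 j6 -0.04 j1 0.12 open 62.8 F [ 0.074 -0.41  -2.815]
-> (597.0, -184.0, 105.0, np.float64(9.0)) row [ 2.702  7.861 -0.035 -0.   ]
```

View pics/s1.png

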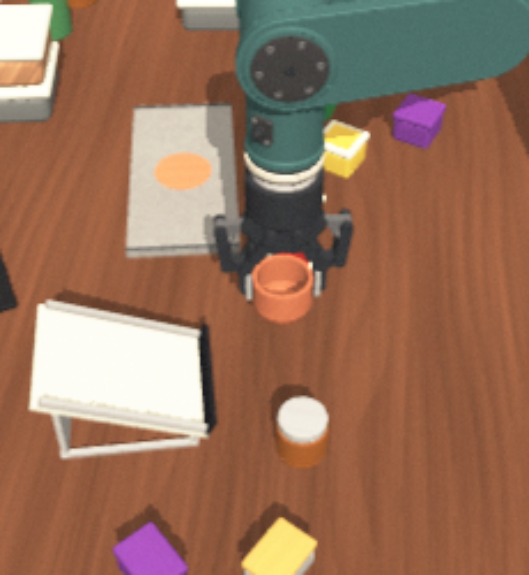

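View pics/t1.png

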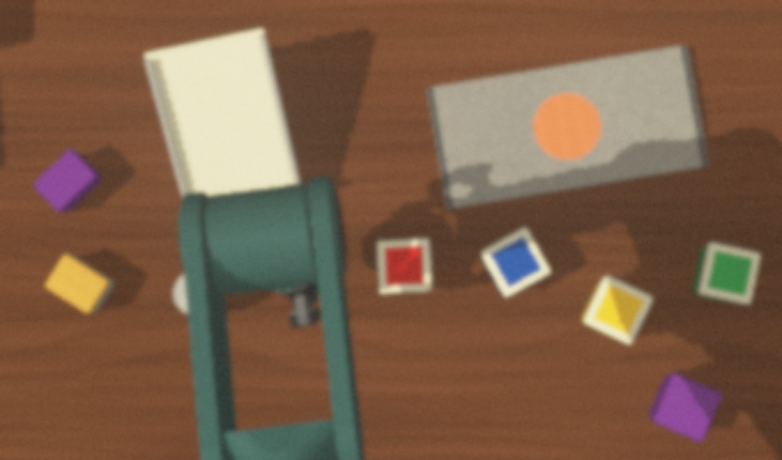

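The bowl is held level and nothing else has moved. I'll carry it to the disc.

```bash
python3 -m jog '[[[0.68,1.96,-0.2,0,50],[1.35,3.9,-0.2,0,50],[2.0,5.9,-0.2,0,50],[2.7,7.86,-0.2,0,50],[2.7,7.86,-0.1,0,50],[2.7,7.86,0,0,50],[2.7,7.86,0,0,50],[2.7,7.86,0,0,50],[2.7,7.86,0,0,50],[2.7,7.86,0,0,50],[2.7,7.86,0,0,50],[2.7,7.86,0,0,50]]]'; python3 plan.py 597,-184,37,9
```

```text
time_s: 5.15
eef_pos: [596.1, -182.8, 102.8]
eef_rot: [-0.0, 0.997, 0.079, 0.0]
force: [-0.5, 0.5, -0.1]
opening: 0.735
t 5.15 p [ 596.14  -182.81   102.827] phi 9.1 j6 -0.55 j1 -0.39 open 62.7 F [-0.524  0.524 -0.12 ]
-> (597.0, -184.0, 37.0, np.float64(9.0)) row [0.017 0.033 1.646 0.001]
```

```bash
python3 -m jog '[[[0.02,0.03,0.8,0,50],[0.02,0.03,1.3,0,50],[0.02,0.03,1.65,0,50],[0.02,0.03,1.65,0,50],[0.02,0.03,1.65,0,50],[0.02,0.03,1.65,0,50]]]'; python3 plan.py 597,-184,37,9; python3 - <<'E'
from h import *
c=camera("side"); draw(c,[circ(597,-184,60,64),circ(597,-184,10,48)],(210,110,120,120),5,"pics/s2.png")
E
```

```text
time_s: 5.75
eef_pos: [597.8, -184.9, 37.2]
eef_rot: [0.0, 0.997, 0.079, 0.001]
force: [0.8, 0.1, -0.9]
opening: 0.735
t 5.75 p [ 597.765 -184.921   37.222] phi 9.0 j6 -0.55 j1 -0.39 open 62.8 F [ 0.796  0.099 -0.907]
-> (597.0, -184.0, 37.0, np.float64(9.0)) row [-0.015 -0.026  0.006  0.   ]
```

View pics/s2.png

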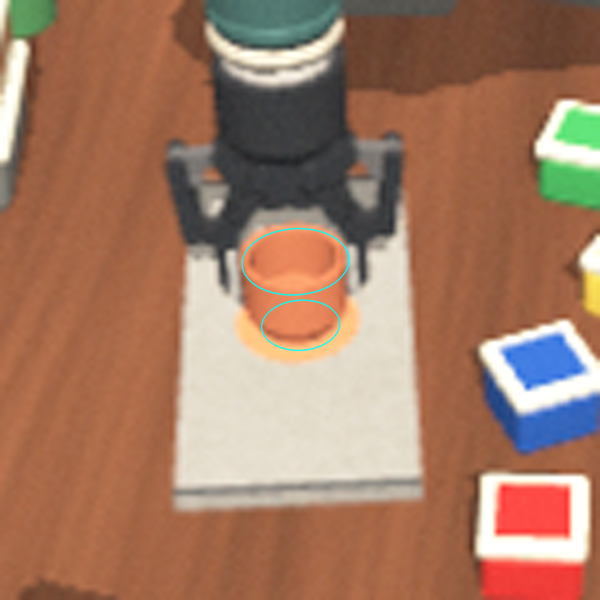

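The bowl is still about 2–3 mm above the board with no contact force. I'll lower it slightly, release and rise.

```bash
python3 -m jog '[[[0,0,0.03,0,50],[0,0,0.06,0,50],[0,0,0.06,0,50],[0,0,0.06,0,85],[0,0,0.06,0,85],[0,0,0.06,0,85],[0,0,0.06,0,85],[0,0,0.06,0,85],[0,0,-0.5,0,85],[0,0,-1.5,0,85],[0,0,-2.5,0,85],[0,0,-2.5,0,85],[0,0,-2.5,0,85]]]'; python3 plan.py 427.6,-353.6,125,-13.4 427.6,-353.6,125,76.6 ; python3 - <<'E'
from h import *
c=camera("side"); draw(c,[circ(597,-184,60,64),circ(597,-184,10,48)],(210,110,120,120),5,"pics/s3.png")
E
```

```text
time_s: 7.1
eef_pos: [598.2, -185.4, 138.4]
eef_rot: [0.001, 0.997, 0.078, 0.002]
force: [-0.2, 0.0, 0.1]
opening: 0.993
t 7.1 p [ 598.165 -185.4    138.426] phi 9.0 j6 -0.55 j1 -0.39 open 84.8 F [-0.211  0.047  0.068]
-> (427.6, -353.6, 125.0, np.float64(-13.4)) row [-4.869  3.486  0.336  0.391]
-> (427.6, -353.6, 125.0, np.float64(76.6)) row [-4.869  3.486  0.336 -1.18 ]
```

View pics/s3.png

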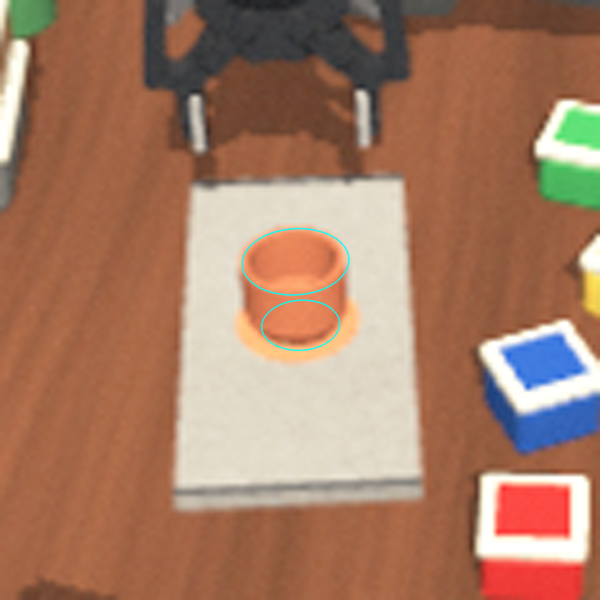

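The bowl stands on the disc, within about 2 mm of its centre. The green pot is next.

```bash
python3 -m jog '[[[-1,0.7,0.1,0.1,85],[-2,1.4,0.2,0.2,85],[-3,2.15,0.3,0.3,85],[-4,2.85,0.34,0.391,85],[-4.87,3.49,0.34,0.391,85],[-4.87,3.49,0.34,0.391,85],[-4.87,3.49,0.34,0.391,85],[-4.87,3.49,0.34,0.391,85],[-4.87,3.49,0.34,0.391,85],[-4.87,3.49,0.34,0.391,85]]]'; python3 plan.py 427.6,-353.6,21,-13.4
```

```text
time_s: 8.15
eef_pos: [427.6, -352.4, 122.6]
eef_rot: [-0.0, 0.993, -0.116, -0.0]
force: [-0.4, 0.7, 0.4]
opening: 0.995
t 8.15 p [ 427.566 -352.376  122.629] phi -13.3 j6 -0.56 j1 -0.79 open 85.0 F [-0.406  0.689  0.384]
-> (427.6, -353.6, 21.0, np.float64(-13.4)) row [0.008 0.03  2.541 0.002]
```

```bash
python3 -m jog '[[[0,0.03,0.9,0,85],[0,0.03,1.8,0,85],[0,0.03,2.3,0,85],[0,0.03,2.54,0,85],[0,0.03,2.54,0,85],[0,0.03,2.54,0,40],[0,0.03,2.54,0,40],[0,0.03,2.54,0,40],[0,0.03,2.54,0,40],[0,0.03,2.54,0,40],[0,0.03,2.54,0,40],[0,0.03,2.54,0,40],[0,0.03,2.54,0,40],[0,0.03,2.54,0,40]]]'; python3 plan.py; python3 -m jog '[[[0,0,-0.5,0,40],[0,0,-1.2,0,40],[0,0,-2,0,40],[0,0,-2.3,0,40],[0,0,-2.3,0,40]]]'; python3 - <<'E'
from plan import *
g=R2(9)@np.array([0,91])+[597,-184]; y=R2(9)@np.array([0,-91])+[597,-184]; print(g,y)
plan((*g,115,9))
E
```

```text
time_s: 9.55
eef_pos: [427.7, -355.8, 23.7]
eef_rot: [0.001, 0.993, -0.117, 0.002]
force: [-0.2, -1.0, 6.2]
opening: 0.667
t 9.55 p [ 427.737 -355.794   23.653] phi -13.4 j6 -0.56 j1 -0.8 open 57.0 F [-0.192 -0.959  6.238]
time_s: 10.05
eef_pos: [427.4, -355.6, 115.5]
eef_rot: [0.001, 0.993, -0.117, 0.002]
force: [0.0, 0.4, -1.8]
opening: 0.666
[582.764 -94.12 ] [ 611.236 -273.88 ]
t 10.05 p [ 427.405 -355.581  115.549] phi -13.4 j6 -0.56 j1 -0.8 open 56.9 F [ 0.014  0.375 -1.803]
-> (np.float64(582.764463681339), np.float64(-94.12036100584247), 115, np.int64(9)) row [ 2.262 -7.259  0.014 -0.391]
```

```bash
python3 -m jog '[[[0.4,-1.2,0,-0.1,40],[0.8,-2.4,0,-0.2,40],[1.15,-3.6,0,-0.3,40],[1.5,-4.8,0,-0.391,40],[1.9,-6,0,-0.391,40],[2.26,-7.26,0,-0.391,40],[2.26,-7.26,0,-0.391,40],[2.26,-7.26,0.2,-0.391,40],[2.26,-7.26,0.5,-0.391,40],[2.26,-7.26,0.8,-0.391,40],[2.26,-7.26,0.8,-0.391,40],[2.26,-7.26,0.8,-0.391,40],[2.26,-7.26,0.8,-0.391,40]]]'; python3 plan.py 582.8,-94.1,35,9
```

```text
time_s: 11.35
eef_pos: [581.9, -93.9, 81.8]
eef_rot: [0.0, 0.997, 0.078, 0.0]
force: [-0.0, 0.2, -1.3]
opening: 0.667
t 11.35 p [581.869 -93.892  81.828] phi 8.9 j6 -0.41 j1 -0.26 open 57.0 F [-0.006  0.154 -1.331]
-> (582.8, -94.1, 35.0, np.float64(9.0)) row [ 0.022  0.009  1.171 -0.001]
```

```bash
python3 -m jog '[[[0.02,0,0.6,0,40],[0.02,0,0.95,0,40],[0.02,0,1.12,0,40],[0.02,0,1.18,0,40],[0.02,0,1.18,0,40],[0.02,0,1.18,0,40]]]';python3 -m jog '[[[0,0,0,0,80],[0,0,0,0,85],[0,0,0,0,85],[0,0,0,0,85],[0,0,-0.5,0,85],[0,0,-1.4,0,85],[0,0,-2.4,0,85],[0,0,-2.4,0,85],[0,0,-2.4,0,85]]]'; python3 plan.py 388.9,-231.6,125,-26; python3 - <<'E'
from h import *
c=camera("side"); draw(c,[circ(597,-184,60,64),boxpts(582.8,-94.1,56,9,58,58),boxpts(611.2,-273.9,10,9,58,58)],(210,110,120,120),5,"pics/s4.png")
E
```

```text
time_s: 11.95
eef_pos: [583.2, -93.1, 34.9]
eef_rot: [0.0, 0.997, 0.078, 0.001]
force: [-0.3, -0.2, -0.5]
opening: 0.666
time_s: 12.85
eef_pos: [583.4, -93.1, 132.0]
eef_rot: [0.001, 0.997, 0.078, 0.002]
force: [-0.4, -0.3, -0.9]
opening: 0.991
t 12.85 p [583.435 -93.144 132.001] phi 9.0 j6 -0.41 j1 -0.25 open 84.6 F [-0.411 -0.321 -0.917]
-> (388.9, -231.6, 125.0, np.float64(-26.0)) row [-5.345  2.658  0.175  0.611]
```

View pics/s4.png

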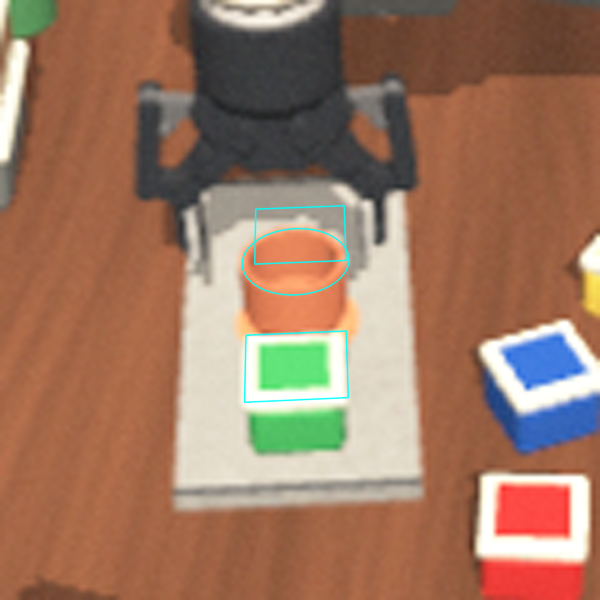

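Green is placed squarely, about 93 mm from the bowl. Yellow is next.

```bash
python3 -m jog '[[[-1,0.5,0.1,0.12,85],[-2.1,1.0,0.15,0.24,85],[-3.2,1.6,0.15,0.36,85],[-4.3,2.1,0.17,0.5,85],[-5.34,2.66,0.17,0.611,85],[-5.34,2.66,0.17,0.611,85],[-5.34,2.66,0.17,0.611,85],[-5.34,2.66,0.17,0.611,85],[-5.34,2.66,0.17,0.611,85],[-5.34,2.66,0.17,0.611,85]]]'; python3 plan.py 388.9,-231.6,21,-26
```

```text
time_s: 13.9
eef_pos: [389.0, -230.6, 123.1]
eef_rot: [-0.0, 0.975, -0.224, -0.0]
force: [-0.6, 0.7, 0.1]
opening: 0.993
t 13.9 p [ 388.977 -230.609  123.055] phi -25.9 j6 -0.21 j1 -0.66 open 84.8 F [-0.589  0.653  0.057]
-> (388.9, -231.6, 21.0, np.float64(-26.0)) row [0.009 0.023 2.551 0.002]
```

```bash
python3 -m jog '[[[0,0.02,0.9,0,85],[0,0.02,1.8,0,85],[0,0.02,2.3,0,85],[0,0.02,2.55,0,85],[0,0.02,2.55,0,85],[0,0.02,2.55,0,40],[0,0.02,2.55,0,40],[0,0.02,2.55,0,40],[0,0.02,2.55,0,40],[0,0.02,2.55,0,40],[0,0.02,2.55,0,40],[0,0.02,2.55,0,40],[0,0.02,2.55,0,40],[0,0.02,2.55,0,40]]]'; python3 plan.py; python3 -m jog '[[[0,0,-0.5,0,40],[0,0,-1.2,0,40],[0,0,-2,0,40],[0,0,-2.3,0,40],[0,0,-2.3,0,40]]]'; python3 plan.py 611.2,-274.9,80,9
```

```text
time_s: 15.3
eef_pos: [389.3, -233.2, 23.3]
eef_rot: [0.001, 0.974, -0.225, 0.002]
force: [0.1, 0.2, 5.3]
opening: 0.663
t 15.3 p [ 389.267 -233.162   23.33 ] phi -26.0 j6 -0.21 j1 -0.66 open 56.7 F [0.124 0.173 5.33 ]
time_s: 15.8
eef_pos: [388.9, -233.0, 115.3]
eef_rot: [0.001, 0.974, -0.225, 0.002]
force: [0.1, -0.2, -1.9]
opening: 0.668
t 15.8 p [ 388.914 -233.004  115.292] phi -26.0 j6 -0.21 j1 -0.66 open 57.1 F [ 0.101 -0.23  -1.948]
-> (611.2, -274.9, 80.0, np.float64(9.0)) row [ 5.453 -1.496  0.882 -0.611]
```

```bash
python3 -m jog '[[[1,-0.3,0,-0.12,40],[2.1,-0.6,0,-0.24,40],[3.2,-0.9,0,-0.36,40],[4.3,-1.2,0,-0.5,40],[5.45,-1.5,0.2,-0.611,40],[5.45,-1.5,0.6,-0.611,40],[5.45,-1.5,0.88,-0.611,40],[5.45,-1.5,0.88,-0.611,40],[5.45,-1.5,0.88,-0.611,40],[5.45,-1.5,0.88,-0.611,40],[5.45,-1.5,0.88,-0.611,40]]]'; python3 plan.py 611.2,-274.9,34.5,9
```

```text
time_s: 16.9
eef_pos: [610.1, -274.2, 80.2]
eef_rot: [0.001, 0.997, 0.078, 0.001]
force: [-0.1, -0.6, -1.4]
opening: 0.672
t 16.9 p [ 610.122 -274.184   80.231] phi 9.0 j6 -0.66 j1 -0.51 open 57.4 F [-0.079 -0.63  -1.372]
-> (611.2, -274.9, 34.5, np.float64(9.0)) row [ 0.024  0.022  1.143 -0.001]
```

```bash
python3 -m jog '[[[0.02,0.02,0.6,0,40],[0.02,0.02,0.95,0,40],[0.02,0.02,1.1,0,40],[0.02,0.02,1.15,0,40],[0.02,0.02,1.15,0,40],[0.02,0.02,1.15,0,40]]]';python3 -m jog '[[[0,0,0,0,80],[0,0,0,0,85],[0,0,0,0,85],[0,0,0,0,85],[0,0,-0.5,0,85],[0,0,-1.4,0,85],[0,0,-2.4,0,85],[0,0,-2.4,0,85],[0,0,-2.4,0,85]]]'; python3 plan.py 438.6,2.7,125,2.6; python3 - <<'E'
from h import *
c=camera("side"); draw(c,[circ(597,-184,60,64),boxpts(582.8,-94.1,56,9,58,58),boxpts(611.2,-273.9,56,9,58,58)],(210,110,120,120),5,"pics/s5.png")
E
```

```text
time_s: 17.5
eef_pos: [610.9, -274.5, 33.4]
eef_rot: [0.0, 0.997, 0.078, 0.0]
force: [-3.1, 1.8, 4.9]
opening: 0.668
time_s: 18.4
eef_pos: [611.9, -275.0, 130.2]
eef_rot: [0.001, 0.997, 0.078, 0.002]
force: [1.0, 0.3, -0.1]
opening: 0.997
t 18.4 p [ 611.942 -274.994  130.235] phi 9.0 j6 -0.66 j1 -0.51 open 85.1 F [ 0.964  0.32  -0.128]
-> (438.6, 2.7, 125.0, np.float64(2.6)) row [-3.195 -7.535  0.131  0.112]
```

View pics/s5.png

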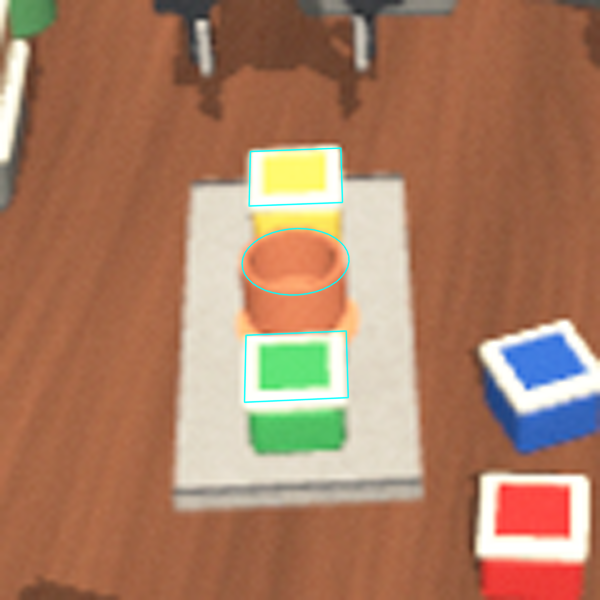

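Yellow matches its target outline. Red is next.

```bash
python3 -m jog '[[[-0.5,-1.2,0.1,0.05,85],[-1,-2.4,0.13,0.11,85],[-1.5,-3.6,0.13,0.112,85],[-2,-4.8,0.13,0.112,85],[-2.6,-6.1,0.13,0.112,85],[-3.2,-7.54,0.13,0.112,85],[-3.2,-7.54,0.13,0.112,85],[-3.2,-7.54,0.13,0.112,85],[-3.2,-7.54,0.13,0.112,85],[-3.2,-7.54,0.13,0.112,85],[-3.2,-7.54,0.13,0.112,85]]]'; python3 plan.py 438.6,2.7,21,2.6
```

```text
time_s: 19.55
eef_pos: [437.8, 2.5, 122.5]
eef_rot: [-0.0, 1.0, 0.022, -0.0]
force: [-0.7, 0.5, 0.5]
opening: 0.993
t 19.55 p [437.791   2.522 122.489] phi 2.5 j6 -0.17 j1 -0.12 open 84.8 F [-0.672  0.48   0.487]
-> (438.6, 2.7, 21.0, np.float64(2.6)) row [ 0.02  -0.004  2.537 -0.002]
```

```bash
python3 -m jog '[[[0,0,0.9,0,85],[0,0,1.8,0,85],[0,0,2.3,0,85],[0,0,2.54,0,85],[0,0,2.54,0,85],[0,0,2.54,0,40],[0,0,2.54,0,40],[0,0,2.54,0,40],[0,0,2.54,0,40],[0,0,2.54,0,40],[0,0,2.54,0,40],[0,0,2.54,0,40],[0,0,2.54,0,40],[0,0,2.54,0,40]]]'; python3 plan.py; python3 -m jog '[[[0,0,-0.6,0,40],[0,0,-1.5,0,40],[0,0,-2.5,0,40],[0,0,-3,0,40],[0,0,-3.4,0,40],[0,0,-3.4,0,40],[0,0,-3.4,0,40]]]'; python3 - <<'E'
from plan import *
c=camera("side")
print(blob(c,"yellow",56,(250,130,40,30)))
c=camera("top")
print(blob(c,"yellow",56,(400,90,60,70)))
print(blob(c,"green",56,(350,110,60,60)))
plan((611.2,-274.9,145,9))
E
```

```text
time_s: 20.95
eef_pos: [439.1, 3.1, 23.3]
eef_rot: [0.0, 1.0, 0.023, 0.002]
force: [-0.5, -0.7, 6.1]
opening: 0.668
t 20.95 p [439.149   3.105  23.307] phi 2.6 j6 -0.17 j1 -0.12 open 57.0 F [-0.544 -0.712  6.055]
time_s: 21.65
eef_pos: [437.0, 3.5, 156.8]
eef_rot: [-0.0, 1.0, 0.023, -0.0]
force: [0.2, 0.1, -2.2]
opening: 0.669
(array([269.019, 153.828]), array([ 603.211, -225.158]), array([47.083, 15.127]), 6.903495788574219)
(array([434.312, 125.733]), array([ 610.672, -273.449]), array([37.085, 37.171]), 8.639581680297852)
(array([362.03 , 137.494]), array([583.029, -91.251]), array([35.344, 35.389]), 8.955951690673828)
t 21.75 p [436.381   3.53  155.661] phi 2.6 j6 -0.17 j1 -0.12 open 57.0 F [-0.458  0.369 -2.166]
-> (611.2, -274.9, 145, np.int64(9)) row [ 4.053  7.15   0.267 -0.112]
```

```bash
python3 -m jog '[[[0.6,1.2,0,-0.05,40],[1.3,2.4,0,-0.11,40],[2,3.6,0,-0.112,40],[2.7,4.8,0,-0.112,40],[3.4,6,0,-0.112,40],[4.05,7.14,0.1,-0.112,40],[4.05,7.14,0.26,-0.112,40],[4.05,7.14,0.8,-0.112,40],[4.05,7.14,0.8,-0.112,40],[4.05,7.14,0.8,-0.112,40],[4.05,7.14,0.8,-0.112,40],[4.05,7.14,0.8,-0.112,40]]]'; python3 plan.py 610.8,-273.7,80.5,9
```

```text
time_s: 22.95
eef_pos: [612.5, -274.2, 127.0]
eef_rot: [0.001, 0.997, 0.079, 0.001]
force: [1.0, 0.3, -1.3]
opening: 0.668
t 22.95 p [ 612.548 -274.19   126.987] phi 9.0 j6 -0.66 j1 -0.51 open 57.0 F [ 0.981  0.257 -1.272]
-> (610.8, -273.7, 80.5, np.float64(9.0)) row [-0.041 -0.019  1.162  0.001]
```

```bash
python3 -m jog '[[[-0.03,-0.02,0.6,0,40],[-0.03,-0.02,0.95,0,40],[-0.03,-0.02,1.1,0,40],[-0.03,-0.02,1.16,0,40],[-0.03,-0.02,1.16,0,40],[-0.03,-0.02,1.16,0,40],[-0.03,-0.02,1.16,0,40]]]'; python3 - <<'E'
from plan import *
plan((610.8,-273.7,80.5,9))
c=camera("side"); draw(c,[boxpts(610.8,-273.7,102,9,58,58),boxpts(610.8,-273.7,56,9,58,58)],(210,80,120,120),5,"pics/s6.png")
E
```

```text
time_s: 23.65
eef_pos: [611.1, -274.2, 79.5]
eef_rot: [0.0, 0.997, 0.078, 0.0]
force: [-0.3, 0.7, -0.3]
opening: 0.669
t 23.65 p [ 611.081 -274.172   79.454] phi 9.0 j6 -0.66 j1 -0.51 open 57.1 F [-0.3    0.679 -0.256]
-> (610.8, -273.7, 80.5, np.int64(9)) row [-0.005 -0.013 -0.026 -0.   ]
```

View pics/s6.png

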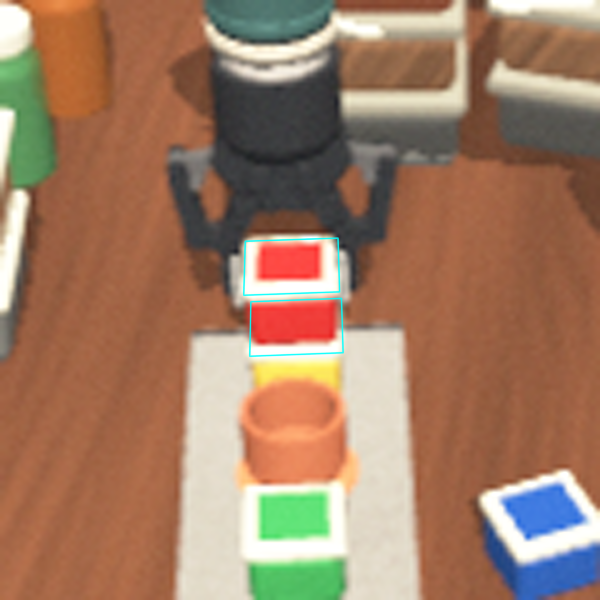

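Red lines up with yellow and sits at the right height. I'll release it, retreat, then go to the tin.

```bash
python3 -m jog '[[[0,0,0.01,0,80],[0,0,0.01,0,85],[0,0,0.01,0,85],[0,0,0.01,0,85],[0,0,-0.4,0,85],[0,0,-1.3,0,85],[0,0,-2.3,0,85],[0,0,-2.3,0,85]]]'; python3 - <<'E'
from plan import *
plan((422.5,367.6,160,-32))
c=camera("side"); draw(c,[boxpts(610.8,-273.7,102,9,58,58),boxpts(610.8,-273.7,56,9,58,58)],(210,80,120,120),5,"pics/s7.png")
c=camera("top"); print(blob(c,"red",102,(390,80,80,80)))
E
```

```text
time_s: 24.5
eef_pos: [614.1, -275.8, 181.4]
eef_rot: [0.004, 0.997, 0.078, 0.007]
force: [0.6, -0.2, 1.1]
opening: 0.996
t 24.5 p [ 614.118 -275.845  181.395] phi 9.0 j6 -0.66 j1 -0.51 open 85.1 F [ 0.56  -0.153  1.119]
-> (422.5, 367.6, 160, np.int64(-32)) row [ -2.215 -16.637   0.535   0.716]
(array([443.535, 124.11 ]), array([ 605.185, -288.157]), array([16.722, 32.109]), 60.77073287963867)
```

View pics/s7.png

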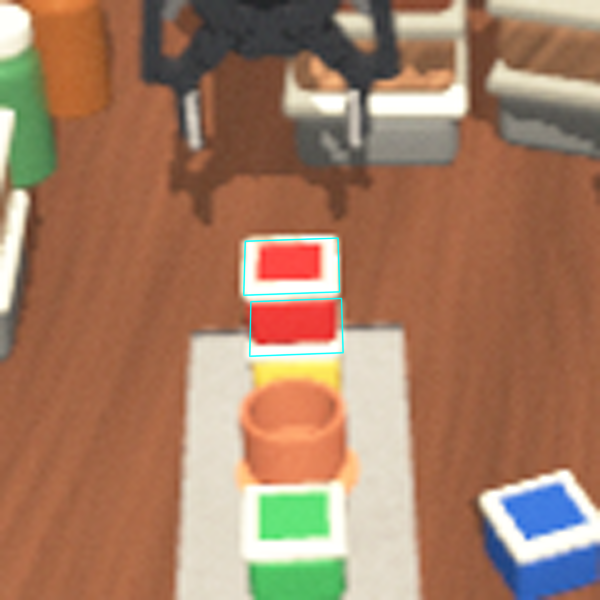

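The stack stands and is aligned. Now I'll move above the tin.

```bash
python3 -m jog '[[[-2.22,-16.64,0.5,0.716,85],[-2.22,-16.64,0.5,0.716,85],[-2.22,-16.64,0.5,0.716,85],[-2.22,-16.64,0.5,0.716,85],[-2.22,-16.64,0.5,0.716,85],[-2.22,-16.64,0.5,0.716,85],[-2.22,-16.64,0.5,0.716,85],[-2.22,-16.64,0.5,0.716,85],[-2.22,-16.64,0.5,0.716,85],[-2.22,-16.64,0.5,0.716,85],[-2.22,-16.64,0.5,0.716,85],[-2.22,-16.64,0.5,0.716,85],[-2.22,-16.64,0.5,0.716,85],[-2.22,-16.64,0.5,0.716,85],[-2.22,-16.64,0.5,0.716,85],[-2.22,-16.64,0.5,0.716,85],[-2.22,-16.64,0.5,0.716,85],[-2.22,-16.64,0.5,0.716,85],[-2.22,-16.64,0.5,0.716,85]]]'; python3 plan.py 422.5,367.6,21,-32
```

```text
time_s: 26.5
eef_pos: [419.6, 368.4, 151.1]
eef_rot: [-0.0, 0.961, -0.277, 0.0]
force: [-0.2, 0.2, -0.2]
opening: 0.993
t 26.5 p [419.582 368.408 151.127] phi -32.1 j6 1.18 j1 0.62 open 84.8 F [-0.199  0.155 -0.159]
-> (422.5, 367.6, 21.0, np.float64(-32.0)) row [ 0.073 -0.022  3.253 -0.002]
```

```bash
python3 -m jog '[[[0.07,-0.02,0.9,0,85],[0.07,-0.02,1.8,0,85],[0.07,-0.02,2.7,0,85],[0.07,-0.02,3.1,0,85],[0.07,-0.02,3.32,0,85],[0.07,-0.02,3.32,0,85],[0.07,-0.02,3.32,0,30],[0.07,-0.02,3.32,0,30],[0.07,-0.02,3.32,0,30],[0.07,-0.02,3.32,0,30],[0.07,-0.02,3.32,0,30],[0.07,-0.02,3.32,0,30],[0.07,-0.02,3.32,0,30],[0.07,-0.02,3.32,0,30],[0.07,-0.02,3.32,0,30],[0.07,-0.02,3.32,0,30]]]'; python3 plan.py; python3 -m jog '[[[0,0,-0.5,0,30],[0,0,-1.4,0,30],[0,0,-2.5,0,30],[0,0,-3.5,0,30],[0,0,-4,0,30],[0,0,-4,0,30],[0,0,-4,0,30]]]'; python3 - <<'E'
from plan import *
s=np.deg2rad(24); u=-38
p=R2(10.5)@np.array([u*np.cos(s),0])+RACK[:2]
print("drop xy",p,"surf z mid",68+u*np.sin(s),"at uphill edge",68+u*np.sin(s)+30*np.tan(s))
plan((*p,180,-79.5))
E
```

```text
time_s: 28.1
eef_pos: [423.0, 369.5, 20.1]
eef_rot: [-0.001, 0.961, -0.276, 0.001]
force: [0.6, -0.1, 6.1]
opening: 0.499
t 28.1 p [423.03  369.51   20.093] phi -32.0 j6 1.18 j1 0.62 open 42.6 F [ 0.596 -0.078  6.123]
time_s: 28.8
eef_pos: [421.3, 368.4, 177.0]
eef_rot: [0.001, 0.961, -0.276, -0.001]
force: [0.7, -0.4, -2.2]
opening: 0.5
drop xy [563.067 190.974] surf z mid 52.54400756311959 at uphill edge 65.90086812237568
t 28.8 p [421.27  368.365 176.952] phi -32.0 j6 1.18 j1 0.62 open 42.7 F [ 0.688 -0.362 -2.183]
-> (np.float64(563.0665739286259), np.float64(190.97374341169038), 180, np.float64(-79.5)) row [ 5.357  1.88  -0.076  0.829]
```

```bash
python3 -m jog '[[[1,0.35,-0.1,0.14,30],[2,0.7,-0.1,0.28,30],[3,1.05,-0.1,0.42,30],[4,1.4,-0.1,0.56,30],[5.36,1.88,-0.1,0.7,30],[5.36,1.88,-0.1,0.829,30],[5.36,1.88,-0.1,0.829,30],[5.36,1.88,0.7,0.829,30],[5.36,1.88,1.3,0.829,30],[5.36,1.88,1.6,0.829,30],[5.36,1.88,1.6,0.829,30],[5.36,1.88,1.6,0.829,30],[5.36,1.88,1.6,0.829,30]]]'; python3 - <<'E'
from plan import *
plan((563,191,89,-79.5))
c=camera("side"); draw(c,rackpts()+[boxpts(563,191,127,10.5,60,44)],(190,200,120,110),5,"pics/s8.png")
E
```

```text
time_s: 30.1
eef_pos: [564.5, 191.9, 116.0]
eef_rot: [-0.001, 0.769, -0.639, 0.001]
force: [-0.3, -0.1, -2.2]
opening: 0.5
t 30.1 p [564.513 191.859 115.953] phi -79.5 j6 1.62 j1 0.23 open 42.7 F [-0.288 -0.05  -2.218]
-> (563, 191, 89, np.float64(-79.5)) row [0.014 0.041 0.674 0.001]
```

View pics/s8.png

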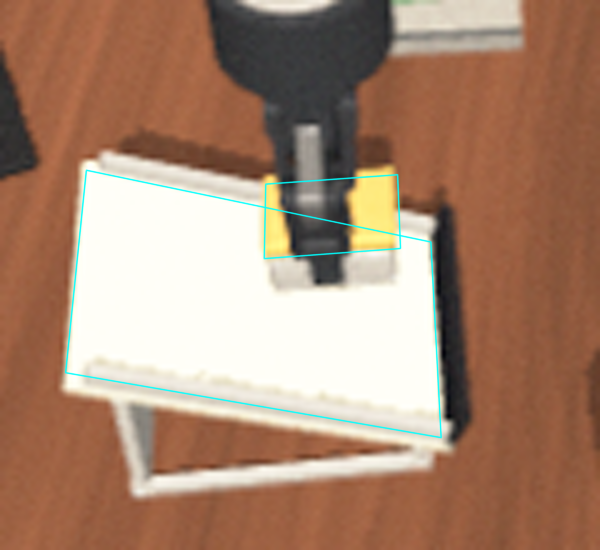

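The tin is held above the chute, level and lined up. I'll lower it so its uphill edge is just above the slope, then release.

```bash
python3 -m jog '[[[0.01,0.04,0.4,0,30],[0.01,0.04,0.6,0,30],[0.01,0.04,0.68,0,30],[0.01,0.04,0.68,0,30],[0.01,0.04,0.68,0,30],[0.01,0.04,0.68,0,30]]]'; python3 - <<'E'
from plan import *
plan()
c=camera("side"); draw(c,rackpts(),(190,200,120,110),5,"pics/s9.png")
E
```

```text
time_s: 30.75
eef_pos: [562.7, 190.7, 87.8]
eef_rot: [-0.001, 0.769, -0.64, 0.0]
force: [-0.1, 0.7, -1.3]
opening: 0.504
t 30.75 p [562.7   190.673  87.788] phi -79.5 j6 1.62 j1 0.23 open 43.0 F [-0.077  0.74  -1.329]
```

View pics/s9.png

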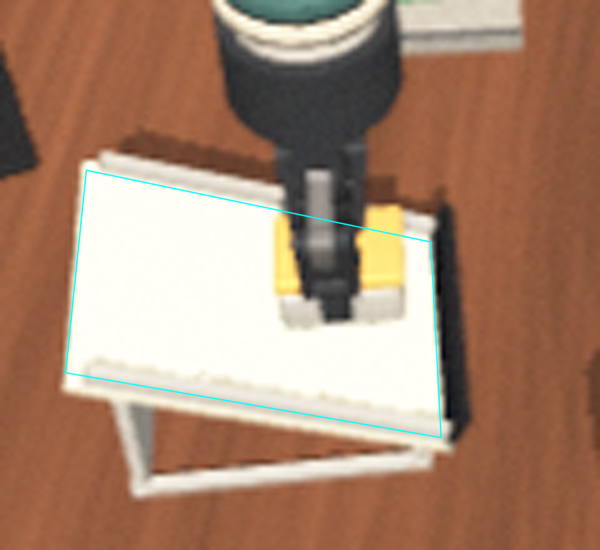

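```bash
python3 -m jog '[[[0,0,0,0,58],[0,0,0,0,62],[0,0,0,0,62],[0,0,0,0,62],[0,0,0,0,62],[0,0,0,0,62],[0,0,0,0,62]]]'; python3 - <<'E'
from plan import *
plan()
c=camera("side"); draw(c,[],(190,200,120,110),5,"pics/s10.png")
E
```

```text
time_s: 31.5
eef_pos: [562.2, 190.5, 87.0]
eef_rot: [-0.0, 0.769, -0.64, -0.0]
force: [-0.1, -0.5, 0.5]
opening: 0.726
t 31.5 p [562.195 190.527  87.   ] phi -79.5 j6 1.62 j1 0.23 open 62.0 F [-0.149 -0.529  0.471]
```

View pics/s10.png

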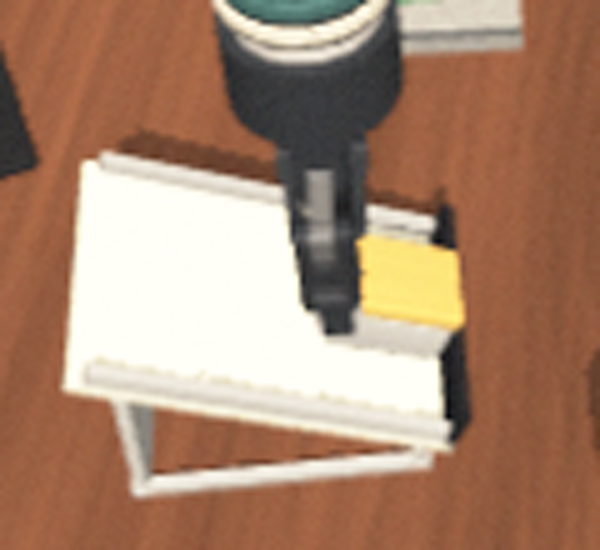

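The tin has slid down flat against the stop. I'll retreat straight up and move clear.

```bash
python3 -m jog '[[[0,0,-0.4,0,62],[0,0,-1.2,0,62],[0,0,-2.2,0,62],[0,0,-3,0,62],[0,0,-3,0,62],[0,0,-3,0,62]]]'; python3 plan.py 300,350,210,-40
```

```text
time_s: 32.15
eef_pos: [562.6, 190.6, 208.2]
eef_rot: [-0.001, 0.769, -0.64, 0.001]
force: [-0.2, -0.5, -1.0]
opening: 0.727
t 32.15 p [562.642 190.647 208.158] phi -79.5 j6 1.62 j1 0.23 open 62.1 F [-0.237 -0.493 -1.037]
-> (300.0, 350.0, 210.0, np.float64(-40.0)) row [-5.111  5.732 -0.046 -0.69 ]
```

```bash
python3 -m jog '[[[-5.1,5.7,0,-0.69,62],[-5.1,5.7,0,-0.69,62],[-5.1,5.7,0,-0.69,62],[-5.1,5.7,0,-0.69,62],[-5.1,5.7,0,-0.69,62],[-5.1,5.7,0,-0.69,62],[-5.1,5.7,0,-0.69,62],[-5.1,5.7,0,-0.69,62],[-5.1,5.7,0,-0.69,62],[-5.1,5.7,0,-0.69,62],[-5.1,5.7,0,-0.69,62],[-5.1,5.7,0,-0.69,62]]]'; python3 - <<'E'
from plan import *
s=np.deg2rad(24)
# tin top face against stop
def tintop(y):
    u=np.array([-84,-24,-24,-84]); v=np.array([22,22,-22,-22])+y
    X=u*np.cos(s)-36*np.sin(s); Z=68+u*np.sin(s)+36*np.cos(s)
    return np.c_[np.c_[X,v]@R2(RACK[2]).T+RACK[:2],Z]
P=[boxpts(610.8,-273.7,102,9,58,58),boxpts(583,-91.3,56,9,58,58),circ(597,-184,60,64),boxpts(441.9,-120,46,28.5,58,58),circ(409.3,230.5,54,54),tintop(0)]+rackpts()
c=camera("top"); draw(c,P,(155,80,335,160),2.38,"pics/ft.png")
for k,z,b in [("red",102,(390,80,100,80)),("green",56,(340,110,70,60)),("blue",46,(350,175,50,40))]: print(k,*blob(c,k,z,b))
c=camera("side"); draw(c,P,(190,90,210,240),2.4,"pics/fs.png")
E
```

```text
time_s: 33.35
eef_pos: [301.8, 349.2, 206.8]
eef_rot: [0.0, 0.939, -0.343, -0.0]
force: [0.5, 0.2, -1.0]
opening: 0.725
red [439.013 122.021] [ 611.229 -274.763] [35.512 35.368] 8.967345237731934
green [362.02 137.43] [583.043 -91.163] [35.57  35.344] 9.423511505126953
blue [373.97  193.276] [ 441.992 -119.957] [35.021 34.83 ] 28.18563461303711
```

View pics/ft.png

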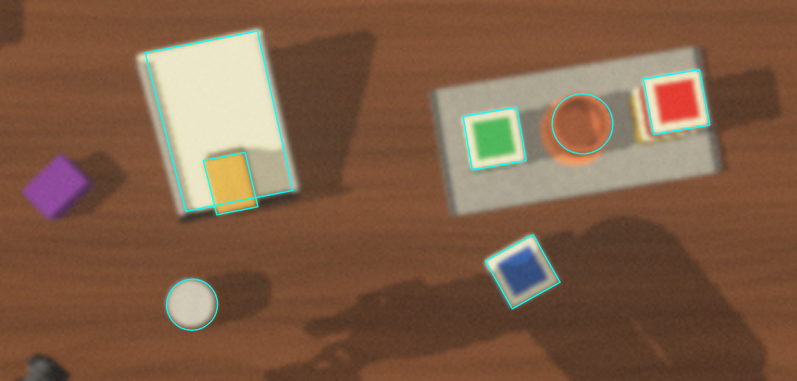

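View pics/fs.png

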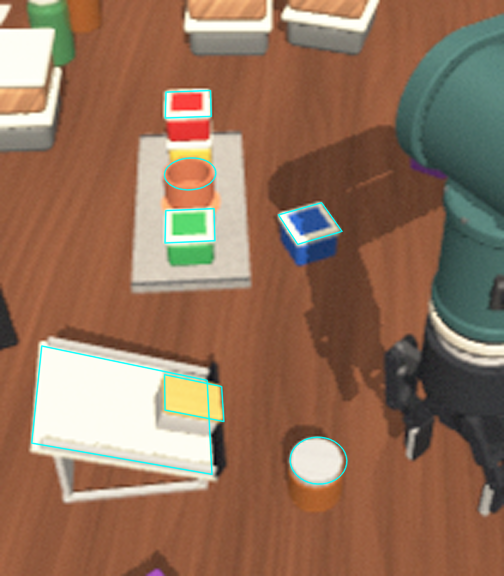

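Every outline matches in both views, and the arm is clear and still. Handing in.

```bash
python3 -c "
from cell import *
print(get_obs()['qvel']); print(hand_in())"
```

```text
[ 5.98361939e-03 -2.07039787e-03  8.52296449e-04  7.06603310e-04
  8.90769539e-04 -7.81703637e-05]
the job is handed in; nothing more can be done
None
```

The prep counter is set up as asked, and I handed the job in at about 33 s of the 125 s allowed. Handing in reports no verdict, so what follows rests on my last pictures from both cameras.

| Item | Last check |
|---|---|
| Bowl | on the copper disc, within about 2–3 mm of its centre |
| Green pot | left of the bowl, about 94 mm from it centre to centre, square to the board within 1° |
| Yellow pot | right of the bowl, about 90 mm from it, square within 1° (measured before red was stacked) |
| Red pot | on top of yellow, offset about 1–2 mm, square with it |
| Tin | on its base on the chute, matching the outline of a tin resting against the stop |
| Blue pot | measured within 0.2 mm of where it started |
| Amber jar | matches its starting outline in both views |

No check failed. The highest wrist force I read at the end of a move was about 6 N, and the arm was clear of everything at the end. I never touched the purple look-alikes.

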